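Turn the drained utensil caddy mouth-up and close up the row on its board

ROBOT

A 6-joint arm with a two-finger parallel gripper is mounted at the origin on a cart in front of the work surface, level with it; the furniture and walls round the work are solid. World frame = base frame: x ahead of the robot, y to its left, z up, the work surface at z = 0. Lengths are in m, angles in degrees, forces in N, time in s.
With the tool pointing down it reaches from about 0.4 to 0.825 m from the base axis. Payload 7 kg.
Tool frame: the origin (TCP) lies at the very end of the fingers, on their centre line; the grasp point (between the pads) lies 19 mm behind it; z points along the fingers, y is the line along which they close (so a half turn about z gives the same grasp; the last joint's range is limited). The gripper opens to 88 mm and grips with 3 to 60 N. Pads are 19 mm wide; open, the fingers measure 130 mm over their backs; the gripper's body (78 mm by 193 mm) begins 47 mm behind the grasp point.
Start: joints at [-52.878, 20.546, 0.682, 0, -70.136, -16.507], TCP at [0.238, -0.632, 0.227] pointing down, gripper open.
Joint ranges: [-176.03, 176.03], [-82.01, 121.73], [-58.28, 71.71], [-173.87, 95.51], [-174.79, -0.11], [-173.66, 173.66]. Speed limits (degrees/s): [136.94, 136.94, 172.46, 180, 180, 180].

INTERFACE

Orientations are given as [roll, pitch, yaw] about the fixed x, y, z axes, in that order (R = Rz(yaw) Ry(pitch) Rx(roll)).
In Python, from plant import r gives the robot as it stands. The module is installed in compiled form; this text tells all that it offers.
- The arm moves only by the tool jog_arm, never from a script. Its arguments are lists of equal length, an entry for each row: "travel": the shift along the tool's x, y, z each as a share of 50 cm, from -1 to 1, a list of three; "dr": the turn, a rotation vector about the tool's x, y, z each as a share of 360 degrees, from -1 to 1, a list of three; "claw": the opening, from 0 (shut) to 1 (fully open). A call has exactly 10 rows; each row is the pose to reach, as a shift and turn from the pose commanded when the call began, along the tool's axes at that moment, turning the shorter way round; what a row does not reach only later rows make up. A row lasts 1/8 s, in which the tool goes at most 62.5 mm and 10.7 degrees, less where a joint would pass 70% of its speed; a pose out of reach is approached as far as the arm can. A call with a number of a shift or a turn outside -1 to 1 is refused whole. A call with a gripper value outside its range is refused whole. The fingers move at their own pace and stop on an object; "newtons" is the grip in N (left out, the last holds). Time passes only in rows, so rows that repeat a pose let the fingers close, or fill a call up. It gives the time, the measured TCP pose, the force, the opening and the grip force at its end, in the units of the state.
- r.get_state(): the state, without advancing time (a new reading comes with each control period).
- r.capture(name): name is "scene" or "top" or "wrist"; returns a dict with "pixels" (480x640x3 uint8, red, green, blue), "range_z" (480x640 float32, m along the optical axis (not along the pixel's ray), 0 where there is no reading), "fx", "fy", "cx", "cy" (pixels), "position" and "attitude" of the camera in the world; the wrist camera has in their place "hand_eye" (4x4, takes a point from camera to tool coordinates, whose origin is the TCP and whose axes are the flange's). Camera axes: x right, y up, looking along -z (the intrinsics and any distortion apply to the point x, -y, -z); pixel columns grow to the right and rows downward; lengths in m; the calibration is good to about 2 mm. A picture is of the moment at which its call begins: read the wrist's pose just before it.
- r.close_job(): hands the job in; it is judged then, once.
Trained networks look in the newest picture that a camera, given by its name, has taken for a name from the list of things; names that differ only in an ending like _2 or _b are one class to them, and where a whole thing is asked for, a point or a joint stands for the part that bears it (a point fixed in the world has none). Each returns a list of dicts, best first, with "conf" (0 to 1); they miss things now and then, are a little off and sometimes report something else, mostly with a low value. They report only what shows in the picture. A call takes as long as a camera call. They do not tell look-alikes from the thing itself.
- r.boxes_of(name, camera): "extent" ([left, top, right, bottom] in pixels, round what is visible of it).
- r.regions_of(name, camera): "pixels" (480x640 bool, what is visible of it) and "extent" ([left, top, right, bottom] in pixels, round what is visible of it).
- r.tip_of(name, camera): "at" ([column, row] in pixels: a listed point, or the origin of a listed thing).
The state is a dict: "time_s": time; "joints": joint angles; "qd": joint speeds; "joint_torque": joint torques, N m; "tcp_pos": TCP position; "eef_rot": TCP orientation; "contact_force": force on the tool from outside, world axes, zero at the start; "moment": the same for the moment, N m; "gripper_width": finger opening in m; "gripper_force": force on a finger pad.
Only numpy, scipy, OpenCV 4.12 (cv2) and the standard library are available. Lean on these libraries where they do the work, as an engineer would, in place of code of your own. Each camera call takes 0.05 s, during which the arm holds its last target. There are 200 camera calls.

TASK

The square steel utensil caddy has been left to drain upside down. Turn it mouth-up the way one turns a thing too wide to grip: do not lift it, but tip it onto its side, let it come to rest, and then tip it a second quarter turn over the open end of the wooden board so that it stands on the board between the rails. Then slide it along until the coffee jar is fully home against the end stop and the caddy stands close against the jar; leave everything else as it is.

Things in the scene. Friction and masses are not known exactly. Their poses are not given: they have to be found in the camera images.
- caddy: loose square sheet-steel canister, 96 x 96 mm outside, 125 mm long, walls 4 mm, 0.3 to 0.6 kg, dark drain slots near its closed base. Origin: its very centre; z axis from base to open mouth, x and y square to its sides. Starts upside down on the worktop left of the board's open end, sides within 0.2 rad of the board's. Pushed near its top it tips; pushed below 30 mm it slides (friction 0.5 to 0.7).
- board: fixed wooden board, 134 (x) x 256 (y) x 12 mm, origin at centre of underside on the worktop, z up. Rails 10 mm thick, 114 mm apart inside, up to 30 mm above the worktop, along both long sides; an end stop as high closes the -y end (inner face at y = -116 mm). The +y end (y = +128 mm) is open: a square 12 mm step, without lip, that the base of the lying caddy can butt against.
- jar_mid (a point): centre, half-way up, of the loose glass coffee jar with wooden lid, 66 mm across, 106 mm high, about 0.34 kg, upright on the board between the rails, 15 to 65 mm short of the end stop; z up
- mug: teal mug, 68 mm across, 73 mm high, on the worktop; origin at the centre of its underside; bystander
- jug: small brown jug, 62 x 90 mm, 93 mm high; origin at the centre of its underside; bystander
- spoon: teaspoon lying on the worktop, 130 mm long; bystander
- tea_glass: small amber glass, 39 mm across, 52 mm high; origin at the centre of its underside; bystander
- beaker: dark glass beaker, 71 mm across, 140 mm high; origin at the centre of its underside; bystander
- dish: oval cream dish, 117 x 189 mm, 22 mm high; origin at the centre of its underside; bystander
- carafe: small clear glass carafe, 83 mm across, 138 mm high; origin at the centre of its underside; bystander
There are look-alikes about, which are no part of the job. What is shaped like the part that bears jar_mid but red is not meant.

How it is judged (in metres and radians):
On the way, in this order (a step that is already met when the one before it is completed fails the run):
1. the caddy lies at rest on one of its sides (angle between caddy's own z axis and vertical between 1.5 and 1.64 rad and height (world z) of caddy below 0.055 m and linear speed of caddy below 0.02 m/s), for 0.1 s.
2. the caddy stands mouth-up on the board, between the rails (angle between caddy's own z axis and vertical below 0.06 rad and z of caddy in the frame of board between 0.0715 and 0.0785 m), for 0.1 s.
At the end, for the whole second after the job is handed in: the caddy stands mouth-up (within 0.06 rad) on the board between the rails; the jar stands upright on the board, at most 8 mm short of the end stop; the caddy's centre is at most 14 mm short of where it would be with end stop, jar and caddy all touching; at rest (all of step 2 and x of caddy in the frame of board between -0.014 and 0.014 m and y of jar_mid in the frame of board below -0.075 m and y of caddy in the frame of board below 0.012 m and angle between jar_mid's own z axis and vertical below 0.06 rad and z of jar_mid in the frame of board below 0.075 m and linear speed of caddy below 0.01 m/s).
It fails at once if the caddy was lifted clear instead of tipped (its centre more than 120 mm above the worktop) (height (world z) of caddy above 0.12 m).
It fails at once if the coffee jar was knocked over (angle between jar_mid's own z axis and vertical above 0.4 rad).
It fails at once if a bystander was disturbed (moved more than 20 mm) (distance of any of mug, jug, spoon, tea_glass, beaker, dish, carafe from where it was at the start of the episode above 0.02 m).
It also fails if it takes over 72 s, if anything falls off the work surface, if the arm or the gripper's body presses on something with over 40 N, if the wrist force passes 120 N, or if a joint passes its speed limit or range.

## Working session

There is one attempt and no reset: what is moved stays moved. The work goes in short steps, Python scripts to look and compute and a tool call to move; the robot and the scene stay as the last step left them, time stands still between calls to the robot, and variables do not carry over. Pictures are saved under pics/ and viewed, at most 10 in all, crops included, and the job is handed in when it is done.

Besides the shell and the picture viewer there is one more tool, called after "Emit:" as a command line: name --argument value ..., lists and objects as JSON in quotes. jog_arm: Moves the arm, as the interface text tells. Its arguments: {"type":"object","properties":{"travel":{"type":"array"},"dr":{"type":"array"},"claw":{"type":"array"},"newtons":{"type":"number"}},"required":["travel","dr","claw"]}

```bash
mkdir -p pics; cat > h.py <<'E'
import numpy as np, cv2
from plant import r
from scipy.spatial.transform import Rotation as R
def cam(name):
    st=r.get_state(); c=r.capture(name)
    if name=="wrist":
        T=np.eye(4);T[:3,:3]=R.from_euler('xyz',st['eef_rot'],degrees=True).as_matrix();T[:3,3]=st['tcp_pos']
        c['T']=T@np.array(c['hand_eye'])
    else:
        T=np.eye(4);a=np.array(c['attitude'],float)
        c['att']=a
        if a.shape==(3,3):T[:3,:3]=a
        elif a.size==3:T[:3,:3]=R.from_euler('xyz',a,degrees=True).as_matrix()
        else:T[:3,:3]=R.from_quat(a).as_matrix()
        T[:3,3]=c['position'];c['T']=T
    return c
def cloud(c):
    z=c['range_z'];v,u=np.mgrid[:480,:640]
    P=np.stack([(u-c['cx'])/c['fx']*z,-(v-c['cy'])/c['fy']*z,-z],-1)
    W=P@c['T'][:3,:3].T+c['T'][:3,3]; W[z==0]=np.nan
    return W
def save(c,n): cv2.imwrite('pics/'+n+'.png',cv2.cvtColor(c['pixels'],cv2.COLOR_RGB2BGR))
E
python3 - <<'E'
from h import *
print(r.get_state())
for n in("scene","top"):
    c=cam(n);save(c,n+'0');W=cloud(c)
    print(n,{k:c[k] for k in c if k not in('pixels','range_z')})
    for t in("caddy","board","jar_mid","mug","jug","spoon","tea_glass","beaker","dish","carafe"):
        for d in r.regions_of(t,n)[:3]:
            m=d['pixels'];q=W[m];q=q[~np.isnan(q[:,0])]
            if len(q):print(n,t,round(d['conf'],2),[int(x) for x in d['extent']],np.percentile(q,[3,50,97],axis=0).round(3).tolist())
E
```

```text
{'time_s': 0.0, 'joints': array([-5.28785392e+01,  2.05919683e+01,  6.32857290e-01, -1.93083347e-02,
       -7.01357494e+01, -1.65058637e+01]), 'qd': array([-0.07126944,  0.0542081 ,  0.00498976, -0.0658728 , -0.00451744,
        0.01673089]), 'joint_torque': array([-2.57476012e-05, -5.82713449e+01,  2.93054062e+01,  6.99748322e+00,
        6.92470014e-03, -2.23899474e-04]), 'tcp_pos': array([ 0.23744741, -0.63132812,  0.22561226]), 'eef_rot': array([ 1.79903891e+02, -9.55067602e-03, -1.59390971e+02]), 'contact_force': array([-0.26788   , -0.29452305,  0.46228743]), 'moment': array([-0.00614046,  0.00174523, -0.00115095]), 'gripper_force': 0.0, 'gripper_width': 0.08763372384793851}
scene {'fx': 590.8634484211359, 'fy': 590.8634484211359, 'cx': 321.2346481264738, 'cy': 249.88545775147045, 'position': array([-0.19664262, -1.22401405,  1.09796315]), 'attitude': array([ 55.30954333,  -1.10396107, -29.01973769]), 'att': array([ 55.30954333,  -1.10396107, -29.01973769]), 'T': array([[ 0.87429033,  0.26224443, -0.40846576, -0.19664262],
       [-0.48502084,  0.50537322, -0.71368949, -1.2240
[... 2124 characters left out ...]
, 0.0], [0.365, -0.009, 0.014], [0.393, 0.023, 0.075]]
top jug 0.96 [210, 164, 242, 188] [[0.653, 0.289, -0.001], [0.685, 0.333, 0.054], [0.727, 0.357, 0.091]]
top jug 0.45 [333, 279, 360, 303] [[0.336, -0.042, 0.001], [0.367, -0.011, 0.015], [0.397, 0.021, 0.075]]
top spoon 0.53 [303, 179, 344, 196] [[0.645, -0.008, -0.002], [0.672, 0.018, 0.005], [0.691, 0.106, 0.012]]
top tea_glass 0.74 [416, 285, 430, 301] [[0.356, -0.242, 0.001], [0.372, -0.229, 0.017], [0.388, -0.206, 0.055]]
top beaker 0.86 [471, 199, 511, 234] [[0.536, -0.432, 0.005], [0.571, -0.41, 0.084], [0.601, -0.366, 0.141]]
top dish 0.81 [122, 245, 191, 295] [[0.365, 0.441, 0.001], [0.421, 0.523, 0.011], [0.476, 0.599, 0.024]]
```

```bash
python3 - <<'E'
from h import *
c=cam("top");W=cloud(c)
im=c['pixels'][150:340,110:520]
cv2.imwrite('pics/top1.png',cv2.cvtColor(cv2.resize(im,None,fx=1.95,fy=1.95,interpolation=cv2.INTER_CUBIC),cv2.COLOR_RGB2BGR))
def get(t,i=0):
    d=r.regions_of(t,"top")[i];return d['pixels']
m=get("caddy");q=W[m];q=q[(q[:,2]>.115)]
print("caddy top",len(q),cv2.minAreaRect((q[:,:2]*1000).astype(np.float32)),np.median(q[:,2]))
# board plane rails
x,y,z=W[...,0],W[...,1],W[...,2]
s=(x>.42)&(x<.62)&(y>-.31)&(y<0.02)
k=s&(z>.022)&(z<.04); q=W[k]; print("rails",len(q),cv2.minAreaRect((q[:,:2]*1000).astype(np.float32)),np.median(q[:,2]))
k=s&(z>.007)&(z<.04)&get("board"); q=W[k]; print("board",len(q),cv2.minAreaRect((q[:,:2]*1000).astype(np.float32)))
q=W[s&(z>.007)&(z<.018)];print("floor z",np.median(q[:,2]),q[:,1].max())
for i in(0,1):
    q=W[get("jar_mid",i)];q=q[q[:,2]>.1];print("jar",cv2.minEnclosingCircle((q[:,:2]*1000).astype(np.float32)),np.median(q,axis=0))
k=(x>.3)&(x<.75)&(y>-.0)&(y<.2);q=W[k&(z<.02)];print("table z",np.median(q[:,2]))
E
```

```text
caddy top 1339 ((523.383544921875, 248.66983032226562), (96.39500427246094, 96.56915283203125), 4.657650947570801) 0.12421990322195464
rails 837 ((518.6353759765625, -153.84600830078125), (241.66737365722656, 135.15611267089844), 88.70350646972656) 0.029010181536157642
board 3628 ((518.6248168945312, -146.86883544921875), (255.31121826171875, 135.6578826904297), 88.976318359375)
floor z 0.011910420122546839 0.017728203160377855
jar ((448.80914306640625, -351.0270690917969), 33.23808288574219) [ 0.44822613 -0.35082528  0.10554553]
jar ((529.9149780273438, -175.9489288330078), 32.97121810913086) [ 0.52948031 -0.17498104  0.11724701]
table z -0.0007562450897453665
```

View pics/top1.png

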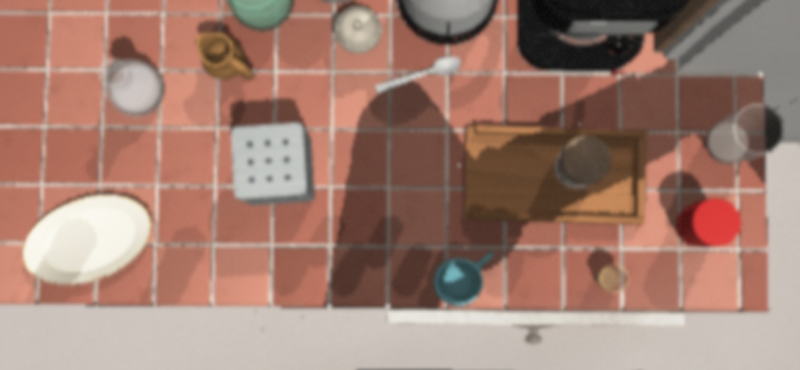

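View pics/scene0.png

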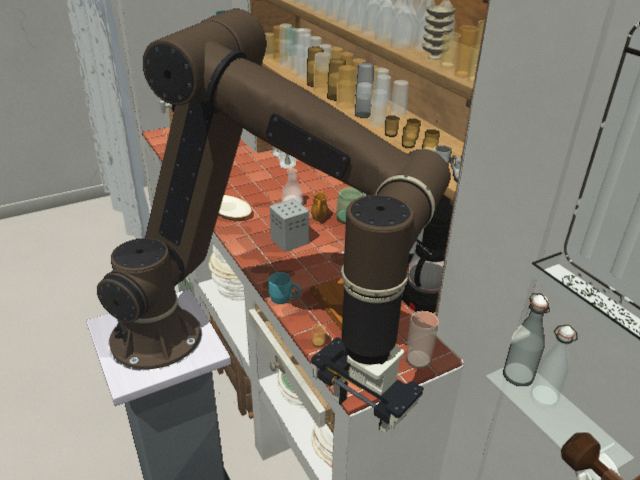

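```bash
cat >> h.py <<'E'
import json,os,sys
def mat(p,e):
    T=np.eye(4);T[:3,:3]=R.from_euler('xyz',e,degrees=True).as_matrix();T[:3,3]=p;return T
def log():
    st=r.get_state();open('log.txt','a').write(json.dumps([list(map(float,st[k])) for k in('joints','tcp_pos','eef_rot')])+'\n')
    print('t',round(st['time_s'],2),'j',st['joints'].round(1),'p',st['tcp_pos'].round(4),'e',st['eef_rot'].round(1),'F',st['contact_force'].round(1),'M',st['moment'].round(2),'w',round(st['gripper_width'],4),'g',round(st['gripper_force'],1));return st
def plan(targets,frm=None):
    """targets: list of (p,rpy); deltas from commanded pose (file cmd.json) ; stores last as new cmd"""
    if frm is None: frm=json.load(open('cmd.json'))
    if frm=='meas': s=r.get_state();frm=[list(s['tcp_pos']),list(s['eef_rot'])]
    T0=mat(*frm)
    for p,e in targets:
        D=np.linalg.inv(T0)@mat(p,e)
        t=(D[:3,3]/.5).round(4);d=(R.from_matrix(D[:3,:3]).as_rotvec(degrees=True)/360).round(4)
        dist=np.linalg.norm(D[:3,3])*1000;print('travel',t.tolist(),'dr',d.tolist(),'mm %.0f deg %.0f'%(dist,np.linalg.norm(d)*360))
    N=T0@np.block([[R.from_rotvec(d*360,degrees=True).as_matrix(),(t*.5)[:,None]],[np.zeros((1,3)),1]])
    json.dump([N[:3,3].tolist(),R.from_matrix(N[:3,:3]).as_euler('xyz',degrees=True).tolist()],open('cmd.json','w'))
E
echo '[[0.238,-0.632,0.227],[180,0,-159.385]]' > cmd.json
python3 - <<'E'
from h import *
log();plan([([.44,-.12,.26],[180,0,-85.34])])
E
```

```text
t 1.35 j [-52.9  20.5   0.7  -0.  -70.1 -16.5] p [ 0.2376 -0.6318  0.2266] e [-180.     0.  -159.4] F [ 0.2 -0.4 -1.2] M [0.02 0.05 0.03] w 0.0875 g 0.0
travel [-0.7387, 0.8162, -0.066] dr [-0.0, 0.0, -0.2057] mm 551 deg 74
```

Emit:
jog_arm --travel '[[-0.7387, 0.8162, -0.066], [-0.7387, 0.8162, -0.066], [-0.7387, 0.8162, -0.066], [-0.7387, 0.8162, -0.066], [-0.7387, 0.8162, -0.066], [-0.7387, 0.8162, -0.066], [-0.7387, 0.8162, -0.066], [-0.7387, 0.8162, -0.066], [-0.7387, 0.8162, -0.066], [-0.7387, 0.8162, -0.066]]' --dr '[[0, 0, -0.2057], [0, 0, -0.2057], [0, 0, -0.2057], [0, 0, -0.2057], [0, 0, -0.2057], [0, 0, -0.2057], [0, 0, -0.2057], [0, 0, -0.2057], [0, 0, -0.2057], [0, 0, -0.2057]]' --claw '[0.5, 0.5, 0.5, 0.5, 0.5, 0.5, 0.5, 0.5, 0.5, 0.5]'

```text
time_s: 2.6
tcp_pos: [0.4409, -0.117, 0.2601]
eef_rot: [-179.9, 0.0, -85.1]
contact_force: [0.0, -0.1, -0.0]
gripper_width: 0.0436
gripper_force: 0.0
```

```bash
python3 - <<'E'
from h import *
log();plan([([.517,.335,.24],[180,0,-85.34])])
E
```

```text
t 2.6 j [ 10.   -2.  -22.4  -0.  -69.5  -5.1] p [ 0.4409 -0.117   0.2601] e [-179.9    0.   -85.1] F [ 0.  -0.1 -0. ] M [-0.05  0.11 -0.03] w 0.0436 g 0.0
travel [-0.8944, -0.2275, 0.04] dr [0.0, -0.0, 0.0] mm 462 deg 0
```

Emit:
jog_arm --travel '[[-0.8944, -0.2275, 0.04], [-0.8944, -0.2275, 0.04], [-0.8944, -0.2275, 0.04], [-0.8944, -0.2275, 0.04], [-0.8944, -0.2275, 0.04], [-0.8944, -0.2275, 0.04], [-0.8944, -0.2275, 0.04], [-0.8944, -0.2275, 0.04], [-0.8944, -0.2275, 0.04], [-0.8944, -0.2275, 0.04]]' --dr '[[0, 0, 0], [0, 0, 0], [0, 0, 0], [0, 0, 0], [0, 0, 0], [0, 0, 0], [0, 0, 0], [0, 0, 0], [0, 0, 0], [0, 0, 0]]' --claw '[0.5, 0.5, 0.5, 0.5, 0.5, 0.5, 0.5, 0.5, 0.5, 0.5]'

```text
time_s: 3.85
tcp_pos: [0.5167, 0.3339, 0.2395]
eef_rot: [180.0, -0.0, -85.4]
contact_force: [-0.1, 0.6, 0.3]
gripper_width: 0.0438
gripper_force: 0.0
```

```bash
python3 - <<'E'
from h import *
log();c=cam('wrist');save(c,'w0');W=cloud(c)
d=r.regions_of('caddy','wrist')
for k in d[:2]:
    q=W[k['pixels']];q=q[(q[:,2]>.115)&(q[:,2]<.14)];print(k['conf'],len(q),len(q) and cv2.minAreaRect((q[:,:2]*1000).astype(np.float32)),np.median(q[:,2]))
a=np.radians(4.66);d=np.array([np.sin(a),-np.cos(a)])
c0=np.array([.5234,.2487])
def P(s,z):return ([*(c0-d*s),z],[180,0,-85.34])
plan([P(.078,.115),P(.056,.115)])
E
```

```text
t 3.85 j [ 51.   14.5  -6.1  -0.  -69.4 -46.4] p [0.5167 0.3339 0.2395] e [180.   -0.  -85.4] F [-0.1  0.6  0.3] M [0.06 0.09 0.01] w 0.0438 g 0.0
0.88 20061 ((523.2747192382812, 249.18594360351562), (96.29676055908203, 96.35725402832031), 4.348702907562256) 0.12419294462964792
travel [0.017, 0.0013, 0.25] dr [0.0, -0.0, 0.0] mm 125 deg 0
travel [0.061, 0.0013, 0.25] dr [0.0, -0.0, 0.0] mm 129 deg 0
```

Emit:
jog_arm --travel '[[0.017, 0.0013, 0.12], [0.017, 0.0013, 0.25], [0.017, 0.0013, 0.25], [0.033, 0.0013, 0.25], [0.049, 0.0013, 0.25], [0.065, 0.0013, 0.25], [0.077, 0.0013, 0.25], [0.089, 0.0013, 0.25], [0.101, 0.0013, 0.25], [0.113, 0.0013, 0.25]]' --dr '[[0, 0, 0], [0, 0, 0], [0, 0, 0], [0, 0, 0], [0, 0, 0], [0, 0, 0], [0, 0, 0], [0, 0, 0], [0, 0, 0], [0, 0, 0]]' --claw '[0.5, 0.5, 0.5, 0.5, 0.5, 0.5, 0.5, 0.5, 0.5, 0.5]'

```text
time_s: 5.2
tcp_pos: [0.5206, 0.2786, 0.1145]
eef_rot: [180.0, -0.0, -85.3]
contact_force: [0.0, 2.1, 2.5]
gripper_width: 0.0441
gripper_force: 1.6
```

```bash
python3 - <<'E'
from h import *
log();c=cam('top');W=cloud(c)
x,y,z=W[...,0],W[...,1],W[...,2]
for d in r.regions_of('caddy','top')[:1]:
    m=d['pixels'];q=W[m];print(d['conf'],d['extent'],np.nanpercentile(q,[1,50,99],axis=0).round(3).tolist())
im=c['pixels'][180:300,190:350]
cv2.imwrite('pics/t2.png',cv2.cvtColor(cv2.resize(im,None,fx=3,fy=3),cv2.COLOR_RGB2BGR))
json.dump([[*(np.array([.5234,.2487])+np.array([-.0812,.9967])*.030),.115],[180,0,-85.34]],open('cmd.json','w'))
E
```

```text
t 5.2 j [ 47.1  18.1 -18.7  -0.  -53.2 -42.4] p [0.5206 0.2786 0.1145] e [180.   -0.  -85.3] F [0.  2.1 2.5] M [1.19 0.21 0.  ] w 0.0441 g 1.6
0.91 [242.1, 212.6, 282.9, 257.6] [[0.475, 0.169, 0.009], [0.521, 0.209, 0.124], [0.571, 0.255, 0.133]]
```

View pics/t2.png

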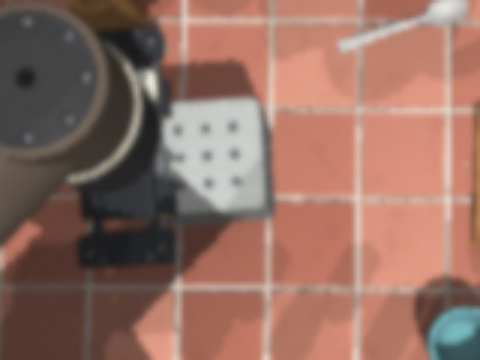

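```bash
python3 - <<'E'
from h import *
c=cam('top');W=cloud(c)
d=r.regions_of('caddy','top')[0]
m=cv2.erode(d['pixels'].astype(np.uint8),np.ones((5,5)))>0
q=W[m];q=q[q[:,2]>.09];A=np.c_[q[:,:2],np.ones(len(q))];s=np.linalg.lstsq(A,q[:,2],rcond=None)[0]
print(s,np.degrees(np.arctan(s[:2])),q[:,1].min(),q[:,1].max(),q[:,2].min(),q[:,2].max())
E
```

```text
[0.01323382 0.02704122 0.11126984] [0.75819798 1.54897055] 0.16772062141273694 0.25056250310239764 0.09086949019335933 0.1339998145711736
```

Emit:
jog_arm --travel '[[-0.01, 0, 0], [-0.01, 0, 0.03], [0, 0, 0.03], [0.011, 0, 0.019], [0.022, 0, 0.009], [0.034, 0, 0], [0.046, 0, -0.009], [0.058, 0, -0.017], [0.071, 0, -0.024], [0.084, 0, -0.03]]' --dr '[[0, 0, 0], [0, 0, 0], [0, 0, 0], [0, 0, 0], [0, 0, 0], [0, 0, 0], [0, 0, 0], [0, 0, 0], [0, 0, 0], [0, 0, 0]]' --claw '[0.5, 0.5, 0.5, 0.5, 0.5, 0.5, 0.5, 0.5, 0.5, 0.5]'

```text
time_s: 6.65
tcp_pos: [0.5241, 0.2366, 0.1299]
eef_rot: [-180.0, 0.0, -85.3]
contact_force: [-0.5, 0.1, 0.5]
gripper_width: 0.0437
gripper_force: 0.4
```

```bash
python3 - <<'E'
from h import *
log();c=cam('top');W=cloud(c)
d=r.regions_of('caddy','top')[0]
m=cv2.erode(d['pixels'].astype(np.uint8),np.ones((5,5)))>0
q=W[m];q=q[q[:,2]>.07]
from numpy.linalg import lstsq
for i in range(3):
    A=np.c_[q[:,:2],np.ones(len(q))];s=lstsq(A,q[:,2],rcond=None)[0];e=abs(q[:,2]-A@s);print(len(q),s,np.degrees(np.arctan(s[:2])),q[:,1].min(),q[:,1].max(),q[:,2].min(),q[:,2].max());q=q[e<np.median(e)*3]
E
```

```text
t 6.65 j [ 43.8  15.9 -19.6   0.  -54.4 -39.1] p [0.5241 0.2366 0.1299] e [-180.     0.   -85.3] F [-0.5  0.1  0.5] M [ 0.26  0.06 -0.02] w 0.0437 g 0.4
962 [0.03686781 0.3166425  0.05717879] [ 2.11141356 17.57000054] 0.13216415933308395 0.20653834933027032 0.07800180647253385 0.1492954992765374
897 [-0.02114676  0.34623835  0.08349477] [-1.21143953 19.09781574] 0.13216415933308395 0.20653834933027032 0.1132846228310973 0.1492954992765374
869 [-0.02592308  0.34559581  0.08612369] [-1.48495058 19.06493533] 0.13216415933308395 0.20653834933027032 0.1132846228310973 0.14832058349973698
```

Emit:
jog_arm --travel '[[0.014, 0, -0.005], [0.027, 0, -0.01], [0.041, 0, -0.014], [0.056, 0, -0.017], [0.067, 0, -0.019], [0.075, 0, -0.02], [0.083, 0, -0.021], [0.091, 0, -0.021], [0.099, 0, -0.021], [0.105, 0, -0.021]]' --dr '[[0, 0, 0], [0, 0, 0], [0, 0, 0], [0, 0, 0], [0, 0, 0], [0, 0, 0], [0, 0, 0], [0, 0, 0], [0, 0, 0], [0, 0, 0]]' --claw '[0.5, 0.5, 0.5, 0.5, 0.5, 0.5, 0.5, 0.5, 0.5, 0.5]'

```text
time_s: 8.0
tcp_pos: [0.5283, 0.1845, 0.14]
eef_rot: [180.0, 0.0, -85.3]
contact_force: [0.0, 0.5, -0.4]
gripper_width: 0.044
gripper_force: 0.0
```

```bash
python3 - <<'E'
from h import *
s=log();c=cam('top');W=cloud(c);save(c,'t3')
d=r.regions_of('caddy','top')[0]
q=W[d['pixels']];print(np.nanpercentile(q,[1,50,99],axis=0).round(3).tolist())
q=q[q[:,2]>.08];print(cv2.minAreaRect((q[:,:2]*1000).astype(np.float32)))
A=np.c_[q[:,:2],np.ones(len(q))];print(np.linalg.lstsq(A,q[:,2],rcond=None)[0])
E
```

```text
t 8.0 j [ 39.3  13.9 -20.9  -0.  -55.2 -34.6] p [0.5283 0.1845 0.14  ] e [180.    0.  -85.3] F [ 0.   0.5 -0.4] M [0.06 0.1  0.03] w 0.044 g 0.0
[[0.483, 0.046, -0.001], [0.53, 0.1, 0.095], [0.585, 0.155, 0.103]]
((530.968994140625, 101.99829864501953), (103.30670166015625, 113.79255676269531), 4.702929973602295)
[-0.01500767  0.01194178  0.10259647]
```

```bash
python3 - <<'E'
from h import *
p,e=json.load(open('cmd.json'));T=mat(p,e)
p=T[:3,3]+T[:3,:3]@np.array([.189*.5,0,-.051*.5]);print(p)
json.dump([p.tolist(),e],open('cmd.json','w'))
plan([([.56,.19,.25],[180,0,-91.1])])
E
```

```text
[0.52864144 0.18441338 0.1405    ]
travel [-0.006, -0.0634, -0.219] dr [0.0, -0.0, 0.016] mm 114 deg 6
```

Emit:
jog_arm --travel '[[-0.006, -0.0634, -0.219], [-0.006, -0.0634, -0.219], [-0.006, -0.0634, -0.219], [-0.006, -0.0634, -0.219], [-0.006, -0.0634, -0.219], [-0.006, -0.0634, -0.219], [-0.006, -0.0634, -0.219], [-0.006, -0.0634, -0.219], [-0.006, -0.0634, -0.219], [-0.006, -0.0634, -0.219]]' --dr '[[0, 0, 0.016], [0, 0, 0.016], [0, 0, 0.016], [0, 0, 0.016], [0, 0, 0.016], [0, 0, 0.016], [0, 0, 0.016], [0, 0, 0.016], [0, 0, 0.016], [0, 0, 0.016]]' --claw '[0, 0, 0, 0, 0, 0, 0, 0, 0, 0]'

```text
time_s: 9.35
tcp_pos: [0.5596, 0.1902, 0.2496]
eef_rot: [-180.0, 0.0, -91.1]
contact_force: [-0.4, -0.7, -0.5]
gripper_width: 0.0005
gripper_force: 0.0
```

```bash
cat >> h.py <<'E'
BC=np.array([.5186,-.1469]);BY=np.radians(-1.1)
def tob(p): d=np.array(p)[:2]-BC;c,s=np.cos(BY),np.sin(BY);return np.array([c*d[0]+s*d[1],-s*d[0]+c*d[1]])
def fromb(x,y): c,s=np.cos(BY),np.sin(BY);return BC+np.array([c*x-s*y,s*x+c*y])
def caddy(W,m,lo,hi):
    q=W[m];q=q[(q[:,2]>lo)&(q[:,2]<hi)]
    if len(q)<30: return print('few',len(q))
    rc=cv2.minAreaRect((q[:,:2]*1000).astype(np.float32));print(len(q),'rect',rc,'board xy',tob(np.array(rc[0])/1000).round(4),'z',np.median(q[:,2]).round(4))
E
python3 - <<'E'
from h import *
log();c=cam('wrist');save(c,'w1');W=cloud(c)
for d in r.regions_of('caddy','wrist')[:2]: print(d['conf'],d['extent']);caddy(W,d['pixels'],.085,.11)
x,y,z=W[...,0],W[...,1],W[...,2]
# step edge
k=(z>.008)&(z<.017)&(y<.02)&(y>-.1);q=W[k];print('boardpts',len(q)); 
if len(q): print(np.percentile(q,[0.5,50,99.5],axis=0))
for xx in(.49,.5,.51,.53,.54):
    s=q[abs(q[:,0]-xx)<.003]; 
    if len(s): print(xx,np.percentile(s[:,1],99))
k=(z>.022)&(z<.04)&(y<.02);q=W[k];print('rails',len(q),[np.percentile(q[q[:,0]<.52],[1,99],axis=0),np.percentile(q[q[:,0]>.52],[1,99],axis=0)] if len(q) else 0)
E
```

```text
t 9.35 j [ 37.7  11.9  -8.3  -0.  -69.8 -38.8] p [0.5596 0.1902 0.2496] e [-180.     0.   -91.1] F [-0.4 -0.7 -0.5] M [ 0.02  0.13 -0.01] w 0.0005 g 0.0
0.85 [275.5, 28.3, 404.6, 202.4]
19390 rect ((533.9255981445312, 108.22016906738281), (95.94802856445312, 125.4698715209961), 4.524885177612305) board xy [0.0104 0.2554] z 0.0955
boardpts 426
[[ 0.34188005 -0.00607442  0.00820437]
 [ 0.71134322  0.00780538  0.01363202]
 [ 0.71708428  0.01977288  0.01691575]]
rails 546 [array([[0.33855322, 0.00428375, 0.0222894 ],
       [0.39533482, 0.01979023, 0.03983737]]), array([[ 0.71419995, -0.00114986,  0.0222612 ],
       [ 0.71915483,  0.01973097,  0.03978479]])]
```

View pics/w1.png

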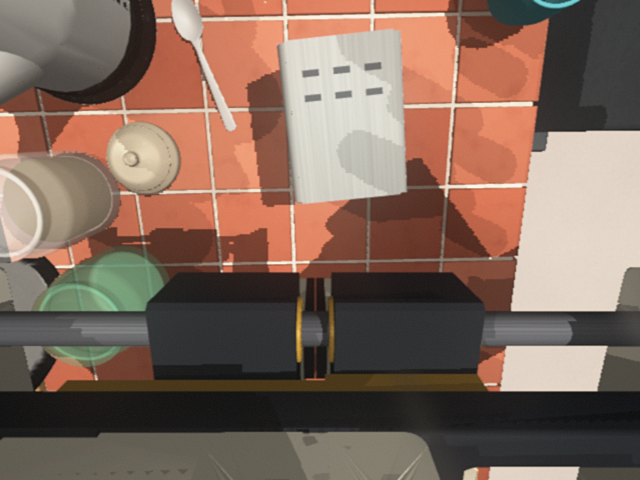

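```bash
python3 - <<'E'
from h import *
E=[180,0,-1.1]
plan([([*fromb(.086,.2283),.12],E)])
c=open('cmd.json').read()
plan([([*fromb(.086,.2283),.042],E),([*fromb(.070,.2283),.042],E),([*fromb(.0565,.2283),.042],E),([*fromb(.085,.2283),.042],E),([*fromb(.085,.2283),.14],E)])
E
```

```text
travel [0.2186, -0.1022, 0.26] dr [0.0, 0.0, -0.25] mm 177 deg 90
travel [-0.0, 0.0, 0.156] dr [-0.0, 0.0, -0.0] mm 78 deg 0
travel [-0.032, 0.0, 0.156] dr [-0.0, 0.0, -0.0] mm 80 deg 0
travel [-0.059, 0.0, 0.156] dr [-0.0, 0.0, -0.0] mm 83 deg 0
travel [-0.002, 0.0, 0.156] dr [-0.0, 0.0, -0.0] mm 78 deg 0
travel [-0.002, 0.0, -0.04] dr [-0.0, 0.0, -0.0] mm 20 deg 0
```

Emit:
jog_arm --travel '[[0.2186, -0.1022, 0.1], [0.2186, -0.1022, 0.26], [0.2186, -0.1022, 0.26], [0.2186, -0.1022, 0.26], [0.2186, -0.1022, 0.26], [0.2186, -0.1022, 0.26], [0.2186, -0.1022, 0.26], [0.2186, -0.1022, 0.26], [0.2186, -0.1022, 0.26], [0.2186, -0.1022, 0.26]]' --dr '[[0, 0, -0.25], [0, 0, -0.25], [0, 0, -0.25], [0, 0, -0.25], [0, 0, -0.25], [0, 0, -0.25], [0, 0, -0.25], [0, 0, -0.25], [0, 0, -0.25], [0, 0, -0.25]]' --claw '[0, 0, 0, 0, 0, 0, 0, 0, 0, 0]'

```text
time_s: 10.7
tcp_pos: [0.6087, 0.08, 0.1196]
eef_rot: [180.0, -0.0, -1.1]
contact_force: [0.4, 0.6, 0.4]
gripper_width: 0.0003
gripper_force: 0.0
```

Emit:
jog_arm --travel '[[0, 0, 0.1], [0, 0, 0.156], [0, 0, 0.156], [-0.032, 0, 0.156], [-0.041, 0, 0.156], [-0.05, 0, 0.156], [-0.059, 0, 0.156], [-0.059, 0, 0.156], [-0.002, 0, 0.156], [-0.002, 0, -0.04]]' --dr '[[0, 0, 0], [0, 0, 0], [0, 0, 0], [0, 0, 0], [0, 0, 0], [0, 0, 0], [0, 0, 0], [0, 0, 0], [0, 0, 0], [0, 0, 0]]' --claw '[0, 0, 0, 0, 0, 0, 0, 0, 0, 0]'

```text
time_s: 11.95
tcp_pos: [0.6049, 0.0787, 0.0974]
eef_rot: [179.7, 0.8, -1.2]
contact_force: [0.6, 0.6, -0.0]
gripper_width: 0.0005
gripper_force: 0.0
```

```bash
python3 - <<'E'
from h import *
log()
for n in('top','wrist'):
    c=cam(n);W=cloud(c)
    for d in r.regions_of('caddy',n)[:1]: print(n,d['conf']);caddy(W,d['pixels'],.085,.11)
plan([([*fromb(.0,.35),.15],[180,0,-91.1])])
E
```

```text
t 11.95 j [ 25.7  21.3 -16.5  -0.1 -53.1  63.2] p [0.6049 0.0787 0.0974] e [179.7   0.8  -1.2] F [ 0.6  0.6 -0. ] M [ 0.02 -0.    0.01] w 0.0005 g 0.0
top 0.72
1667 rect ((519.3973999023438, 112.13687896728516), (125.133056640625, 96.5462875366211), 87.9687728881836) board xy [-0.0042  0.259 ] z 0.0955
wrist 0.55
209 rect ((564.0603637695312, 171.1647491455078), (9.361479759216309, 6.762568473815918), 1.4337955713272095) board xy [0.0393 0.3189] z 0.0942
travel [-0.17, -0.2434, -0.02] dr [0.0, 0.0, 0.25] mm 149 deg 90
```

```bash
echo "[[$(python3 -c "
from h import *
print(*fromb(.085,.2283),sep=',')"),0.14],[180,0,-1.1]]" > cmd.json; cat cmd.json; python3 - <<'E'
from h import *
E=[180,0,-91.1]
plan([([*fromb(-.003,.35),.15],E)])
plan([([*fromb(-.003,.35),.042],E),([*fromb(-.003,.333),.042],E),([*fromb(-.003,.2655),.042],E)])
E
```

```text
[[0.6079671116301889,0.07972614447339776,0.14],[180,0,-1.1]]
travel [-0.176, -0.2434, -0.02] dr [0.0, -0.0, 0.25] mm 151 deg 90
travel [0.0, 0.0, 0.216] dr [-0.0, 0.0, 0.0] mm 108 deg 0
travel [0.034, 0.0, 0.216] dr [-0.0, 0.0, 0.0] mm 109 deg 0
travel [0.169, 0.0, 0.216] dr [-0.0, 0.0, 0.0] mm 137 deg 0
```

Emit:
jog_arm --travel '[[0, 0, -0.04], [-0.176, -0.2434, -0.03], [-0.176, -0.2434, -0.02], [-0.176, -0.2434, -0.02], [-0.176, -0.2434, -0.02], [-0.176, -0.2434, -0.02], [-0.176, -0.2434, -0.02], [-0.176, -0.2434, -0.02], [-0.176, -0.2434, -0.02], [-0.176, -0.2434, -0.02]]' --dr '[[0, 0, 0], [0, 0, 0.25], [0, 0, 0.25], [0, 0, 0.25], [0, 0, 0.25], [0, 0, 0.25], [0, 0, 0.25], [0, 0, 0.25], [0, 0, 0.25], [0, 0, 0.25]]' --claw '[0.91, 0.91, 0.91, 0.91, 0.91, 0.91, 0.91, 0.91, 0.91, 0.91]'

```text
time_s: 13.4
tcp_pos: [0.521, 0.2029, 0.113]
eef_rot: [179.9, -0.1, -91.4]
contact_force: [0.4, 0.1, 0.3]
gripper_width: 0.0792
gripper_force: 0.0
```

```bash
python3 - <<'E'
from h import *
log()
for n in('top','wrist'):
    c=cam(n);W=cloud(c)
    for d in r.regions_of('caddy',n)[:1]: print(n,d['conf']);caddy(W,d['pixels'],.085,.11)
E
```

```text
t 13.4 j [ 41.3  15.6 -22.6  -0.  -51.9 -42.7] p [0.521  0.2029 0.113 ] e [ 1.799e+02 -1.000e-01 -9.140e+01] F [0.4 0.1 0.3] M [ 0.01  0.11 -0.05] w 0.0792 g 0.0
top 0.9
1673 rect ((519.6142578125, 111.8643798828125), (124.8788833618164, 96.40837097167969), 88.08956146240234) board xy [-0.004   0.2587] z 0.0957
wrist 0.76
46896 rect ((519.9207763671875, 125.90629577636719), (98.6608657836914, 94.83805084228516), 89.11215209960938) board xy [-0.0039  0.2728] z 0.0955
```

```bash
python3 - <<'E'
from h import *
E=[180,0,-91.1]
log();print(fromb(-.003,.35))
plan([([*fromb(-.004,.35),.042],E),([*fromb(-.004,.333),.042],E),([*fromb(-.004,.2655),.042],E)],'meas')
E
```

```text
t 13.6 j [ 41.3  15.6 -22.6  -0.  -51.9 -42.3] p [0.5214 0.203  0.1134] e [179.9  -0.  -91. ] F [ 0.7  0.3 -0.3] M [-0.    0.04 -0.01] w 0.0797 g 0.0
[0.52231966 0.20309309]
travel [-0.0002, -0.0, 0.1428] dr [0.0002, -0.0001, 0.0004] mm 71 deg 0
travel [0.0338, 0.0001, 0.1429] dr [0.0002, -0.0001, 0.0004] mm 73 deg 0
travel [0.1688, 0.0004, 0.1429] dr [0.0002, -0.0001, 0.0004] mm 111 deg 0
```

Emit:
jog_arm --travel '[[0, 0, 0.1], [0, 0, 0.143], [0.034, 0, 0.143], [0.054, 0, 0.143], [0.076, 0, 0.143], [0.098, 0, 0.143], [0.12, 0, 0.143], [0.142, 0, 0.143], [0.16, 0, 0.143], [0.169, 0, 0.143]]' --dr '[[0, 0, 0], [0, 0, 0], [0, 0, 0], [0, 0, 0], [0, 0, 0], [0, 0, 0], [0, 0, 0], [0, 0, 0], [0, 0, 0], [0, 0, 0]]' --claw '[0.91, 0.91, 0.91, 0.91, 0.91, 0.91, 0.91, 0.91, 0.91, 0.91]'

```text
time_s: 14.85
tcp_pos: [0.5205, 0.1184, 0.0427]
eef_rot: [-180.0, 0.0, -91.1]
contact_force: [-0.1, 2.4, 1.0]
gripper_width: 0.0795
gripper_force: 1.1
```

```bash
python3 - <<'E'
from h import *
log()
c=cam('top');W=cloud(c)
for d in r.regions_of('caddy','top')[:1]: print(d['conf']);caddy(W,d['pixels'],.085,.11)
im=c['pixels'][170:310,220:450]
cv2.imwrite('pics/t4.png',cv2.cvtColor(cv2.resize(im,None,fx=3,fy=3,interpolation=cv2.INTER_CUBIC),cv2.COLOR_RGB2BGR))
E
```

```text
t 14.85 j [ 33.9  18.6 -30.1   0.  -41.3 -35. ] p [0.5205 0.1184 0.0427] e [-180.     0.   -91.1] F [-0.1  2.4  1. ] M [ 0.74  0.19 -0.  ] w 0.0795 g 1.1
0.79
1308 rect ((519.09375, 44.050071716308594), (124.44647216796875, 96.02888488769531), 88.6078109741211) board xy [-0.0032  0.1909] z 0.0955
```

View pics/t4.png

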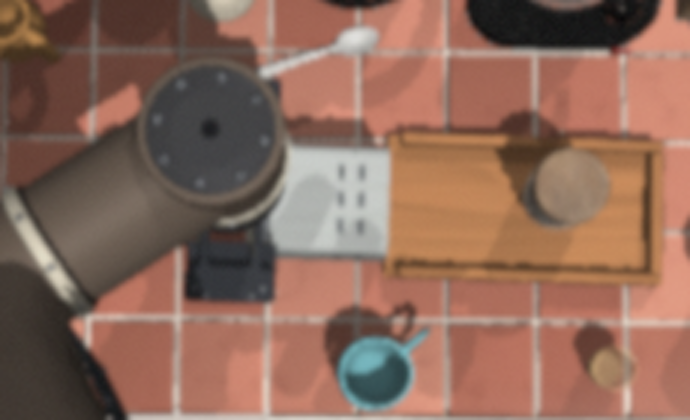

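Emit:
jog_arm --travel '[[-0.016, 0, 0], [-0.016, 0, -0.036], [-0.016, 0, -0.036], [0, 0, -0.04], [0.015, 0, -0.059], [0.032, 0, -0.081], [0.05, 0, -0.099], [0.07, 0, -0.118], [0.091, 0, -0.135], [0.113, 0, -0.148]]' --dr '[[0, 0, 0], [0, 0, 0], [0, 0, 0], [0, 0, 0], [0, 0, 0], [0, 0, 0], [0, 0, 0], [0, 0, 0], [0, 0, 0], [0, 0, 0]]' --claw '[0.41, 0.41, 0.41, 0.41, 0.41, 0.41, 0.41, 0.41, 0.41, 0.41]'

```text
time_s: 16.2
tcp_pos: [0.5194, 0.0616, 0.1173]
eef_rot: [-180.0, 0.0, -91.1]
contact_force: [0.1, 0.6, -0.7]
gripper_width: 0.0363
gripper_force: 0.3
```

```bash
python3 - <<'E'
from h import *
s=log();print(tob(s['tcp_pos']))
c=cam('top');W=cloud(c)
d=r.regions_of('caddy','top')[0];m=cv2.erode(d['pixels'].astype(np.uint8),np.ones((3,3)))>0
q=W[m];q=q[q[:,2]>.04]
for i in range(4):
    A=np.c_[q[:,:2],np.ones(len(q))];s=np.linalg.lstsq(A,q[:,2],rcond=None)[0];e=abs(q[:,2]-A@s);q=q[e<max(.003,np.median(e)*2.5)]
b=np.array([tob(p) for p in q]);print(len(q),np.degrees(np.arctan(s[:2])),b.min(0),b.max(0),q[:,2].min(),q[:,2].max())
E
```

```text
t 16.2 j [ 28.3  12.1 -26.9   0.  -51.  -29.4] p [0.5194 0.0616 0.1173] e [-180.     0.   -91.1] F [ 0.1  0.6 -0.7] M [ 0.2   0.04 -0.03] w 0.0363 g 0.3
[-0.00320271  0.20845126]
690 [ 1.00109444 29.45587321] [-0.05017645  0.08891036] [0.04100545 0.16455512] 0.0804080365234996 0.12888748074392886
```

Emit:
jog_arm --travel '[[0.024, 0, -0.012], [0.048, 0, -0.021], [0.073, 0, -0.028], [0.099, 0, -0.032], [0.124, 0, -0.032], [0.15, 0, -0.032], [0.166, 0, -0.03], [0.181, 0, -0.028], [0.196, 0, -0.024], [0.212, 0, -0.02]]' --dr '[[0, 0, 0], [0, 0, 0], [0, 0, 0], [0, 0, 0], [0, 0, 0], [0, 0, 0], [0, 0, 0], [0, 0, 0], [0, 0, 0], [0, 0, 0]]' --claw '[0.41, 0.41, 0.41, 0.41, 0.41, 0.41, 0.41, 0.41, 0.41, 0.41]'

```text
time_s: 17.55
tcp_pos: [0.5172, -0.044, 0.1264]
eef_rot: [180.0, -0.0, -91.1]
contact_force: [0.0, 0.2, 0.7]
gripper_width: 0.036
gripper_force: 0.0
```

```bash
python3 - <<'E'
from h import *
s=log();print(tob(s['tcp_pos']))
c=cam('top');W=cloud(c)
im=c['pixels'][170:310,220:450]
cv2.imwrite('pics/t5.png',cv2.cvtColor(cv2.resize(im,None,fx=3,fy=3,interpolation=cv2.INTER_CUBIC),cv2.COLOR_RGB2BGR))
d=r.regions_of('caddy','top')
if d: 
    q=W[d[0]['pixels']];b=np.array([[*tob(p),p[2]] for p in q if p[2]>.04]);print(d[0]['conf'],np.percentile(b,[1,25,50,75,99],axis=0).round(4).tolist())
E
```

```text
t 17.55 j [ 16.8  11.2 -26.7  -0.  -52.1 -17.9] p [ 0.5172 -0.044   0.1264] e [180.   -0.  -91.1] F [0.  0.2 0.7] M [-0.02  0.1  -0.02] w 0.036 g 0.0
[-0.00333512  0.10290165]
```

View pics/t5.png

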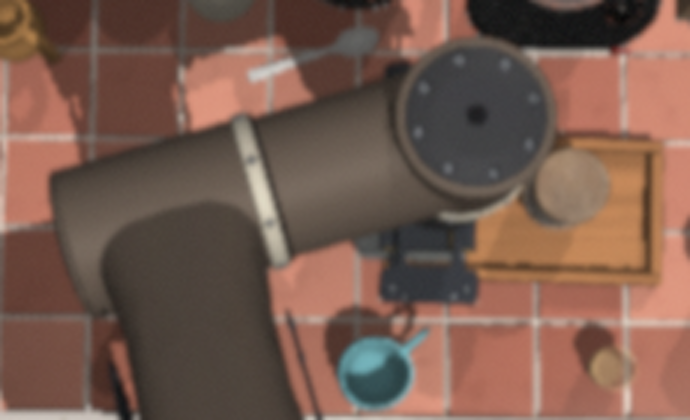

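```bash
python3 - <<'E'
from h import *
c=cam('scene');W=cloud(c)
im=c['pixels'][150:360,230:450]
cv2.imwrite('pics/s5.png',cv2.cvtColor(cv2.resize(im,None,fx=2.7,fy=2.7,interpolation=cv2.INTER_CUBIC),cv2.COLOR_RGB2BGR))
for d in r.regions_of('caddy','scene')[:1]:
    q=W[d['pixels']];b=np.array([[*tob(p),p[2]] for p in q if p[2]>.0]);print(d['conf'],d['extent'],np.percentile(b,[1,25,50,75,99],axis=0).round(4).tolist())
E
```

```text
0.58 [312.5, 238.2, 354.9, 298.0] [[-0.0534, 0.0497, 0.0153], [-0.048, 0.0556, 0.0585], [-0.02, 0.0603, 0.09], [0.0165, 0.1117, 0.1182], [0.0444, 0.1529, 0.1412]]
```

View pics/s5.png

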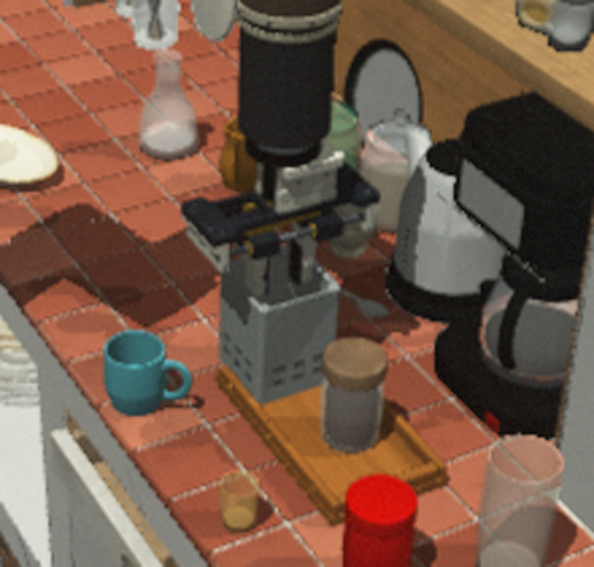

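```bash
python3 - <<'E'
from h import *
E0=[180,0,-91.1]
E=(R.from_euler('xyz',E0,degrees=True)*R.from_euler('y',35,degrees=True)).as_euler('xyz',degrees=True)
print(R.from_euler('xyz',E,degrees=True).as_matrix()[:,2])
log()
plan([([*fromb(-.003,.103),.23],E0),([*fromb(.003,.195),.23],E)],'meas')
E
```

```text
[-0.0110112  -0.57347073 -0.81915204]
t 17.75 j [ 16.9  11.2 -26.7   0.  -52.2 -18. ] p [ 0.5172 -0.0437  0.1265] e [180.   -0.  -91.1] F [ 0.3  1.2 -0.4] M [ 0.    0.13 -0.  ] w 0.0357 g 0.0
travel [0.0002, -0.0007, -0.207] dr [0.0, -0.0, -0.0] mm 104 deg 0
travel [-0.1838, -0.0126, -0.2071] dr [0.0, 0.0972, -0.0] mm 139 deg 35
```

Emit:
jog_arm --travel '[[0, 0, -0.1], [0, 0, -0.207], [0, 0, -0.207], [-0.184, -0.0126, -0.207], [-0.184, -0.0126, -0.207], [-0.184, -0.0126, -0.207], [-0.184, -0.0126, -0.207], [-0.184, -0.0126, -0.207], [-0.184, -0.0126, -0.207], [-0.184, -0.0126, -0.207]]' --dr '[[0, 0, 0], [0, 0, 0], [0, 0, 0], [0, 0.0972, 0], [0, 0.0972, 0], [0, 0.0972, 0], [0, 0.0972, 0], [0, 0.0972, 0], [0, 0.0972, 0], [0, 0.0972, 0]]' --claw '[0.41, 0.41, 0.41, 0.41, 0.41, 0.41, 0.41, 0.41, 0.41, 0.41]'

```text
time_s: 19.0
tcp_pos: [0.5254, 0.0478, 0.2306]
eef_rot: [-179.9, -34.9, -91.2]
contact_force: [0.4, -0.2, -0.7]
gripper_width: 0.036
gripper_force: 0.0
```

```bash
python3 - <<'E'
from h import *
s=log();print(tob(s['tcp_pos']))
for n in('top','wrist'):
    c=cam(n);W=cloud(c);save(c,n+'6')
    for d in r.regions_of('caddy',n)[:1]:
        print(n,d['conf'],d['extent']);caddy(W,d['pixels'],.128,.15)
        q=W[d['pixels']];b=np.array([[*tob(p),p[2]] for p in q if p[2]>.0]);print(np.percentile(b,[1,50,99],axis=0).round(4).tolist())
E
```

```text
t 19.0 j [ 43.6  15.4 -24.8  24.6 -77.2 -56.3] p [0.5254 0.0478 0.2306] e [-179.9  -34.9  -91.2] F [ 0.4 -0.2 -0.7] M [1.9  0.04 0.04] w 0.036 g 0.0
[0.00304393 0.19476031]
top 0.86 [341.3, 215.8, 381.2, 258.7]
371 rect ((517.8846435546875, -42.35905456542969), (96.4150390625, 95.85223388671875), 0.10816870629787445) board xy [-0.0027  0.1045] z 0.1363
[[-0.0504, 0.0534, 0.0088], [0.0043, 0.099, 0.0223], [0.0453, 0.1521, 0.1416]]
wrist 0.78 [258.3, 149.6, 388.9, 294.8]
4274 rect ((518.2528076171875, -42.31483459472656), (97.18270111083984, 96.11138916015625), 88.80208587646484) board xy [-0.0024  0.1046] z 0.1362
[[-0.049, 0.0583, 0.0151], [-0.0028, 0.0838, 0.0907], [0.0444, 0.1528, 0.1377]]
```

```bash
python3 - <<'E'
from h import *
E=(R.from_euler('xyz',[180,0,-91.1],degrees=True)*R.from_euler('y',35,degrees=True)).as_euler('xyz',degrees=True)
W=[(.195,.17),(.195,.11),(.195,.043),(.195,.043),(.175,.043),(.164,.043),(.155,.043),(.146,.043),(.137,.043),(.128,.043)]
plan([([*fromb(.003,y),z],E) for y,z in W],'meas')
print()
plan([([*fromb(.003,y),.043],E) for y in (.120,.114,.108,.102,.096,.091,.086,.081,.076,.071)])
E
```

```text
travel [-0.0696, 0.0001, 0.099] dr [-0.0, 0.0002, -0.0002] mm 60 deg 0
travel [-0.1383, 0.0002, 0.1973] dr [-0.0, 0.0002, -0.0002] mm 120 deg 0
travel [-0.215, 0.0003, 0.3072] dr [-0.0, 0.0002, -0.0002] mm 187 deg 0
travel [-0.215, 0.0003, 0.3072] dr [-0.0, 0.0002, -0.0002] mm 187 deg 0
travel [-0.1822, 0.0002, 0.3301] dr [-0.0, 0.0002, -0.0002] mm 189 deg 0
travel [-0.1642, 0.0002, 0.3427] dr [-0.0, 0.0002, -0.0002] mm 190 deg 0
travel [-0.1494, 0.0002, 0.353] dr [-0.0, 0.0002, -0.0002] mm 192 deg 0
travel [-0.1347, 0.0002, 0.3633] dr [-0.0, 0.0002, -0.0002] mm 194 deg 0
travel [-0.1199, 0.0002, 0.3736] dr [-0.0, 0.0002, -0.0002] mm 196 deg 0
travel [-0.1052, 0.0002, 0.3839] dr [-0.0, 0.0002, -0.0002] mm 199 deg 0

travel [0.0131, -0.0, 0.0092] dr [-0.0, 0.0, 0.0] mm 8 deg 0
travel [0.023, -0.0, 0.0161] dr [-0.0, 0.0, 0.0] mm 14 deg 0
travel [0.0328, -0.0, 0.023] dr [-0.0, 0.0, 0.0] mm 20 deg 0
travel [0.0426, -0.0, 0.0299] dr [-0.0, 0.0, 0.0] mm 26 deg 0
travel [0.0525, -0.0, 0.0367] dr [-0.0, 0.0, 0.0] mm 32 deg 0
travel [0.0607, -0.0, 0.0425] dr [-0.0, 0.0, 0.0] mm 37 deg 0
travel [0.0688, -0.0, 0.0482] dr [-0.0, 0.0, 0.0] mm 42 deg 0
travel [0.077, -0.0, 0.0539] dr [-0.0, 0.0, 0.0] mm 47 deg 0
travel [0.0852, -0.0, 0.0597] dr [-0.0, 0.0, 0.0] mm 52 deg 0
travel [0.0934, -0.0, 0.0654] dr [-0.0, 0.0, 0.0] mm 57 deg 0
```

Emit:
jog_arm --travel '[[-0.07, 0, 0.099], [-0.138, 0, 0.197], [-0.215, 0, 0.307], [-0.215, 0, 0.307], [-0.182, 0, 0.33], [-0.164, 0, 0.343], [-0.149, 0, 0.353], [-0.135, 0, 0.363], [-0.12, 0, 0.374], [-0.105, 0, 0.384]]' --dr '[[0, 0, 0], [0, 0, 0], [0, 0, 0], [0, 0, 0], [0, 0, 0], [0, 0, 0], [0, 0, 0], [0, 0, 0], [0, 0, 0], [0, 0, 0]]' --claw '[0.41, 0.41, 0.41, 0.41, 0.41, 0.41, 0.41, 0.41, 0.41, 0.41]'

```text
time_s: 20.45
tcp_pos: [0.5243, -0.0191, 0.0429]
eef_rot: [-180.0, -35.0, -91.1]
contact_force: [-0.4, 4.4, 3.5]
gripper_width: 0.036
gripper_force: 1.7
```

```bash
python3 - <<'E'
from h import *
s=log();print(tob(s['tcp_pos']))
c=cam('top');W=cloud(c)
for d in r.regions_of('caddy','top')[:1]:
    print(d['conf']);caddy(W,d['pixels'],.128,.15)
for d in r.regions_of('jar_mid','top')[:2]:
    q=W[d['pixels']];q=q[q[:,2]>.1];p=np.array(cv2.minEnclosingCircle((q[:,:2]*1000).astype(np.float32))[0])/1000;print(tob(p),np.median(q[:,2]))
for d in r.regions_of('mug','top')[:1]:
    q=W[d['pixels']];print('mug',np.percentile(q,[3,50,97],axis=0).round(3).tolist())
E
```

```text
t 20.45 j [ 36.5  26.  -41.9  35.7 -51.2 -67.5] p [ 0.5243 -0.0191  0.0429] e [-180.   -35.   -91.1] F [-0.4  4.4  3.5] M [ 2.39  0.03 -0.  ] w 0.036 g 1.7
[0.00327422 0.12790772]
0.58
335 rect ((517.4765014648438, -74.0138931274414), (95.12029266357422, 96.66011047363281), 88.7489013671875) board xy [-0.0025  0.0729] z 0.1361
[ 0.01124873 -0.02901011] 0.11727447621646947
[-0.06602794 -0.20530915] 0.10542696258778306
mug [[nan, nan, nan], [nan, nan, nan], [nan, nan, nan]]
```

Emit:
jog_arm --travel '[[0.013, 0, 0.009], [0.023, 0, 0.016], [0.033, 0, 0.023], [0.043, 0, 0.03], [0.053, 0, 0.037], [0.061, 0, 0.043], [0.069, 0, 0.048], [0.077, 0, 0.054], [0.085, 0, 0.06], [0.093, 0, 0.065]]' --dr '[[0, 0, 0], [0, 0, 0], [0, 0, 0], [0, 0, 0], [0, 0, 0], [0, 0, 0], [0, 0, 0], [0, 0, 0], [0, 0, 0], [0, 0, 0]]' --claw '[0.41, 0.41, 0.41, 0.41, 0.41, 0.41, 0.41, 0.41, 0.41, 0.41]'

```text
time_s: 21.9
tcp_pos: [0.5229, -0.0758, 0.0427]
eef_rot: [180.0, -35.0, -91.1]
contact_force: [0.9, 3.3, -2.8]
gripper_width: 0.0361
gripper_force: 1.4
```

```bash
cat > m.py <<'E'
from h import *
s=log();print(tob(s['tcp_pos']))
c=cam('top');W=cloud(c)
for d in r.regions_of('caddy','top')[:1]:
    print(d['conf']);caddy(W,d['pixels'],.128,.15)
for d in r.regions_of('jar_mid','top')[:2]:
    q=W[d['pixels']];q=q[q[:,2]>.1];p=np.array(cv2.minEnclosingCircle((q[:,:2]*1000).astype(np.float32))[0])/1000;print('jar',tob(p),np.median(q[:,2]))
E
python3 m.py; python3 - <<'E'
from h import *
E=(R.from_euler('xyz',[180,0,-91.1],degrees=True)*R.from_euler('y',35,degrees=True)).as_euler('xyz',degrees=True)
plan([([*fromb(.003,y),.043],E) for y in (.066,.062,.059,.0565)],'meas')
E
```

```text
t 21.9 j [ 30.3  24.6 -45.6  41.2 -47.9 -67.1] p [ 0.5229 -0.0758  0.0427] e [180.  -35.  -91.1] F [ 0.9  3.3 -2.8] M [3.2  0.02 0.01] w 0.0361 g 1.4
[0.00296452 0.07112564]
0.7
351 rect ((516.8172607421875, -131.55172729492188), (96.40776062011719, 96.488525390625), 88.71078491210938) board xy [-0.0021  0.0153] z 0.1362
jar [-0.0657715 -0.2055113] 0.10549839778863168
jar [ 0.0122311  -0.06486415] 0.11762420951693764
travel [0.008, -0.0008, 0.0052] dr [0.0001, -0.0001, -0.0] mm 5 deg 0
travel [0.0145, -0.0008, 0.0098] dr [0.0001, -0.0001, -0.0] mm 9 deg 0
travel [0.0194, -0.0008, 0.0132] dr [0.0001, -0.0001, -0.0] mm 12 deg 0
travel [0.0235, -0.0008, 0.0161] dr [0.0001, -0.0001, -0.0] mm 14 deg 0
```

Emit:
jog_arm --travel '[[0.008, 0, 0.005], [0.013, 0, 0.009], [0.018, 0, 0.012], [0.021, 0, 0.0145], [0.0235, 0, 0.016], [0.0252, 0, 0.0175], [0.0252, 0, 0.0175], [0.0252, 0, 0.0175], [0.0252, 0, 0.0175], [0.0252, 0, 0.0175]]' --dr '[[0, 0, 0], [0, 0, 0], [0, 0, 0], [0, 0, 0], [0, 0, 0], [0, 0, 0], [0, 0, 0], [0, 0, 0], [0, 0, 0], [0, 0, 0]]' --claw '[0.41, 0.41, 0.41, 0.41, 0.41, 0.41, 0.41, 0.41, 0.41, 0.41]'

```text
time_s: 23.3
tcp_pos: [0.5226, -0.0909, 0.0428]
eef_rot: [180.0, -35.0, -91.1]
contact_force: [0.6, 2.1, 0.3]
gripper_width: 0.036
gripper_force: 1.2
```

```bash
python3 m.py; python3 - <<'E'
from h import *
E=(R.from_euler('xyz',[180,0,-91.1],degrees=True)*R.from_euler('y',35,degrees=True)).as_euler('xyz',degrees=True)
y=tob(r.get_state()['tcp_pos'])[1]
plan([([*fromb(.003,y-.002),.043],E),([*fromb(.003,y+.06),.05],E),([*fromb(.003,y+.1),.2],E)],'meas')
E
```

```text
t 23.3 j [ 28.5  24.3 -46.5  42.9 -47.1 -67. ] p [ 0.5226 -0.0909  0.0428] e [180.  -35.  -91.1] F [0.6 2.1 0.3] M [ 2.72 -0.04  0.06] w 0.036 g 1.2
[0.00296173 0.05606553]
0.74
354 rect ((516.4354248046875, -145.8375244140625), (95.34076690673828, 96.67460632324219), 89.3436279296875) board xy [-0.0022  0.001 ] z 0.1361
jar [ 0.01177868 -0.08071282] 0.11745333001621172
jar [-0.06616869 -0.20632281] 0.10548969934406349
travel [0.0035, -0.0001, 0.0019] dr [-0.0, 0.0, 0.0] mm 2 deg 0
travel [-0.09, -0.0001, -0.0807] dr [-0.0, 0.0, 0.0] mm 60 deg 0
travel [0.0165, -0.0001, -0.3723] dr [-0.0, 0.0, 0.0] mm 186 deg 0
```

Emit:
jog_arm --travel '[[0.002, 0, 0.001], [0.0035, 0, 0.002], [0.0035, 0, 0.002], [0.0035, 0, 0.002], [-0.045, 0, -0.04], [-0.09, 0, -0.081], [-0.04, 0, -0.2], [0.0165, 0, -0.37], [0.0165, 0, -0.37], [0.0165, 0, -0.37]]' --dr '[[0, 0, 0], [0, 0, 0], [0, 0, 0], [0, 0, 0], [0, 0, 0], [0, 0, 0], [0, 0, 0], [0, 0, 0], [0, 0, 0], [0, 0, 0]]' --claw '[0.41, 0.41, 0.41, 0.41, 0.41, 0.41, 0.41, 0.41, 0.41, 0.41]'

```text
time_s: 24.7
tcp_pos: [0.5251, 0.0091, 0.2011]
eef_rot: [-179.8, -34.9, -91.2]
contact_force: [0.3, 0.3, 0.0]
gripper_width: 0.0359
gripper_force: 0.0
```

```bash
python3 m.py; python3 - <<'E'
from h import *
c=cam('scene');W=cloud(c);save(c,'s7')
for t in("mug","jug","tea_glass","beaker","dish","carafe"):
    for d in r.regions_of(t,'scene')[:1]:
        q=W[d['pixels']];print(t,round(d['conf'],2),np.nanpercentile(q,[3,50,97],axis=0).round(3).tolist())
cv2.imwrite('pics/s7c.png',cv2.cvtColor(cv2.resize(c['pixels'][150:380,200:460],None,fx=2.5,fy=2.5),cv2.COLOR_RGB2BGR))
E
```

```text
t 24.7 j [ 40.4  15.4 -29.8  26.9 -71.6 -56.3] p [0.5251 0.0091 0.2011] e [-179.8  -34.9  -91.2] F [0.3 0.3 0. ] M [ 2.04  0.09 -0.  ] w 0.0359 g 0.0
[0.0034592  0.15612419]
0.7
357 rect ((514.87939453125, -147.70570373535156), (96.43290710449219, 94.22257232666016), 89.73370361328125) board xy [-0.0037 -0.0009] z 0.136
jar [-0.06621414 -0.20620843] 0.10554680199499533
jar [ 0.01142562 -0.08304818] 0.11746926175534644
mug 0.76 [[0.333, -0.054, 0.008], [0.366, -0.03, 0.05], [0.4, 0.023, 0.074]]
jug 0.46 [[0.651, 0.28, 0.013], [0.679, 0.304, 0.055], [0.698, 0.316, 0.09]]
tea_glass 0.83 [[0.353, -0.247, 0.007], [0.369, -0.234, 0.035], [0.389, -0.207, 0.054]]
beaker 0.61 [[0.535, -0.435, 0.008], [0.556, -0.417, 0.096], [0.601, -0.368, 0.141]]
dish 0.66 [[0.369, 0.445, 0.002], [0.426, 0.53, 0.012], [0.48, 0.601, 0.025]]
carafe 0.67 [[0.598, 0.428, 0.004], [0.629, 0.449, 0.087], [0.656, 0.552, 0.14]]
```

View pics/s7c.png

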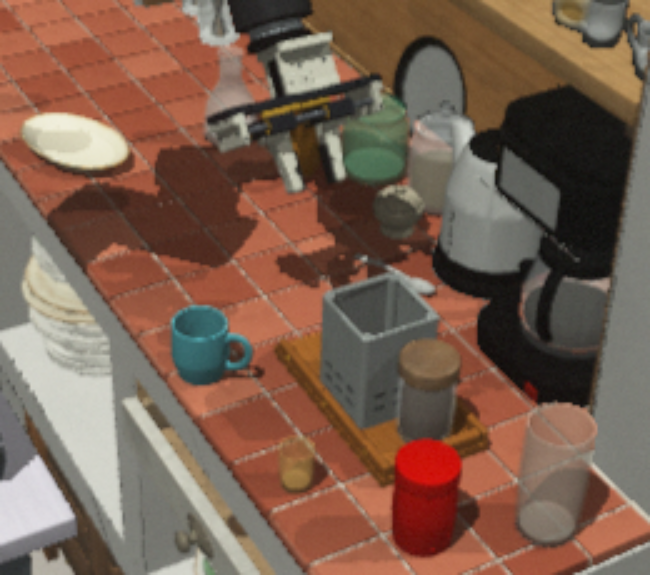

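The caddy stands mouth-up at about (372,345), close against the jar at (428,390). The jar is against the end stop, and the mug, tea glass, beaker, dish and spoon are where they were.

```bash
python3 -c "
from plant import r
print(r.close_job())"
```

```text
the job is handed in; nothing more can be done
None
```

The job is handed in, with no verdict returned: by the top camera, the caddy stands mouth-up on the board (y = -1 mm, x = -4 mm in the board's frame), against the jar, which is home at the end stop; the bystanders showed no sign of having been moved.

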